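# Set and wedge-lock the dish carriage of an inspection stage

## Task

Push the inspection stage's dish carriage in by its knob until its pointer stands level with the index clip. Then slide the thumb wedge firmly along its ramp under the bridge until it jams the bar fast. Leave the carriage on its mark, locked by the wedge alone, and do not disturb the other things on the table.

Things in the scene. Friction and masses are not known exactly. Their poses are not given: they have to be found in the camera images.
- stage: Fixed aluminium inspection stage, base 240 (x) x 320 (y) mm. Origin on the worktop, z = 0, level, turned by its yaw. Its +x is the way the wedge is driven, +y the way the bar is pushed in; offsets below are mm in its frame. The flat steel bar runs along y between guides. A dark bridge 80 x 58 mm, top z 57, stands over it at x 0, y 40; its sprung underside is the ramp, falling 0.14 mm per mm towards +x.
- carriage: The sliding bar, 345 x 48 x 14 mm, top at z 30, with a fixed culture dish (centre y -115, top z 48), a flat pointer and a black knob. Slides only along the stage's y, travel 95 mm, about 2 N friction plus light damping; stays where it is left. Its origin and axes are those of the stage when pulled right out and shift to the stage's +y as it is pushed in.
- knob_top (a point): Top centre of the carriage's knob, at the bar's right-hand (-y) end, z 71 mm. Its head is 21 mm across, z 48 to 71 mm, on a 12 mm neck; it does not turn. Free from above.
- pointer_tip (a point): Tip of the flat pointer on the carriage, which points to the stage's -x over a scale strip; z 31.5 mm.
- index_tip (a point): Tip of the index clip, a dark steel clip 24 x 16 x 8 mm fixed somewhere on the scale strip and pointing to +x at the carriage's pointer; axes parallel to the stage's. The carriage is on its mark when the pointer tip has the same y as this tip. At the start the pointer is 20 to 85 mm to -y of it.
- wedge: Loose steel thumb wedge, 120 mm long (x), 24 mm wide, about 150 g, in its lane (y 40) with the thin end (+x, 4.6 mm thick; back 21 mm) over the bar. Origin: centre of its underside, z 30; axes as the stage's. Starts at x -78 to -60, meets the ramp near x -30, then about 1 N more push per mm; a push of 15 to 20 N along +x jams it 10 to 25 mm farther on; friction holds it. Lane cheeks: top z 34, 1.5 mm beside it.
- thumb_face (a point): Middle of the outer (-x) face of the thumb tab, z 58 mm. The tab is the upright back end of the wedge: 12 mm (x) x 24 mm (y), z 30 to 70 mm. The work light hangs over it once it is driven in, so drive it with the tool leaning back to the stage's -x, some 33 to 40 degrees from vertical.
- ramp_mouth (a point): Fixed point of the stage: front (-x) end of the ramp, on the lane's middle line at the height of the bar's top (x -22, y 40, z 30 mm).
- light_edge (a point): Fixed point of the stage: middle of the lower front edge of the work light (x -100, y 40, z 200 mm). The light, a bar 200 mm long (y) and 50 mm wide (x -100 to -50), top z 227, hangs on two 12 mm arms at z 214 that run back along +x, 85 mm either side of the lane, to posts 16 mm thick at x 100.
- pen: Red-capped white marker pen, 135 mm, lying. Bystander; leave alone. Origin: centre of its underside.
- match_box: Flat small red box 36x52x15 mm. Bystander; leave alone. Origin: centre of its underside.
- beaker: Small clear beaker, 45 mm across, 57 mm high. Bystander; leave alone. Origin: centre of its underside.
- dropper_bottle: Small dropper bottle, 31 mm across, 80 mm high. Bystander; leave alone. Origin: centre of its underside.
- weigh_bottle: Small glass weighing bottle with knobbed stopper, 37 mm across, 55 mm high. Bystander; leave alone. Origin: centre of its underside.
- petri: Loose petri dish, 60 mm across, 14 mm high (not the one on the carriage). Bystander; leave alone. Origin: centre of its underside.
Not all that is in view belongs to the job. Of the things shaped like the wedge, the steel one is meant.

How it is judged (in metres and radians):
On the way, in this order (a step that is already met when the one before it is completed fails the run):
1. the carriage's pointer stands level with the index clip (within 4 mm), at rest, with the wedge not yet driven (y of pointer_tip in the frame of index_tip between -0.004 and 0.004 m and linear speed of carriage below 0.01 m/s and contact force between wedge and carriage below 3 N), for 0.2 s.
2. the wedge is jammed between ramp and bar (pressing on the bar with more than 5 N) with the pointer within 4 mm of the index (y of pointer_tip in the frame of index_tip between -0.004 and 0.004 m and contact force between wedge and carriage above 5 N), for 0.2 s.
At the end, for the whole second after the job is handed in: The pointer tip is within 4 mm of the index tip along the stage's y, the wedge lies flat in its lane, driven until it is jammed in the ramp (its origin less than 12 mm short of the ramp mouth along x) and presses on the bar with more than 5 N by itself, wedge and carriage at rest (all of step 2 and x of wedge in the frame of ramp_mouth above -0.012 m and angle between the z axis of wedge and the z axis of stage, either way round below 0.08 rad and linear speed of each of wedge, carriage below 0.01 m/s); the robot touches nothing.
It fails at once if a bystander is moved more than 25 mm (distance of any of pen, match_box, beaker, dropper_bottle, weigh_bottle, petri from where it was at the start of the episode above 0.025 m).
It also fails if it takes over 58 s, if anything falls off the work surface, if the arm or the gripper's body presses on something with over 40 N, if the wrist force passes 120 N, or if a joint passes its speed limit or range.

## Robot

A 6-joint arm with a two-finger parallel gripper is mounted at the origin on a cart in front of the work surface, level with it; the furniture and walls round the work are solid. World frame = base frame: x ahead of the robot, y to its left, z up, the work surface at z = 0. Lengths are in m, angles in degrees, forces in N, time in s.
With the tool pointing down it reaches from about 0.3 to 0.75 m from the base axis. Payload 8.5 kg.
Tool frame: the origin (TCP) lies between the finger pads; the fingertips stand 19 mm ahead of it and the grasp point (between the pads) is the TCP; z points along the fingers, y is the line along which they close (so a half turn about z gives the same grasp; the last joint's range is limited). The gripper opens to 85 mm and grips with 20 to 120 N. Pads are 22 mm wide; open, the fingers measure 114 mm over their backs; the gripper's body (76 mm by 85 mm) begins 54 mm behind the grasp point. The pads swing forward as they close: fully open they stand 13 mm farther back than shut.
Start: joints at [-89.112, 21.807, 74.336, -0, 83.858, -12.336], TCP at [0.126, -0.535, 0.25] pointing down, gripper open.
Joint ranges: [-178.18, 178.18], [-50.72, 133.34], [12.68, 142.11], [-81.47, 261.47], [9.98, 163.14], [-165.26, 165.26]. Speed limits (degrees/s): [136.94, 136.94, 180, 180, 180, 180].

## Interface

Orientations are given as a 3x3 rotation matrix whose columns are the frame's x, y, z axes.
In Python, from rig import env, optics gives the robot as it stands.
- The arm moves only by the tool arm_command, never from a script. Its argument "commands" is one flat list of numbers, 7 for each row, row after row: the closure, from -1 (fully open) to 1 (shut), so that 0 is half open, then the shift along the tool's x, y, z as a fraction of full scale, then the turn, a rotation vector about the tool's x, y, z as a fraction of full scale. A call has 1 to 12 rows; each row is the pose to reach, as a shift and turn from the pose commanded when the call began, along the tool's axes at that moment; what a row does not reach only later rows make up. Full scale, the value 1, is 500 mm for a shift and 120 degrees for a turn. A row lasts 1/12 s, in which the tool goes at most 41.7 mm and 7.16 degrees, less where a joint would pass 70% of its speed; a pose out of reach is approached as far as the arm can. A call with a number of a shift or a turn outside -1 to 1 is refused whole. A call with a gripper value outside its range is refused whole. The fingers move at their own pace and stop on an object; "newtons" is the grip in N (left out, the last holds). Time passes only in rows, so rows that repeat a pose let the fingers close. It gives the time, the measured TCP pose, the force, the opening and the grip force at its end, in the units of the state.
- env.observe(): the state, without advancing time (a new reading comes with each control period).
- optics.get_image(name): name is "scene" or "top"; returns a dict with "image" (420x560x3 uint8, red, green, blue), "intrinsics" (3x3 intrinsics, pixels), "k1" (the pictures are not rectified: a ray, as slopes to the right and down, at radius r is drawn at 1 + k1 r^2 times it, then the intrinsics apply), "origin" and "orientation" of the camera in the world. Camera axes: x right, y down, z forward; pixel columns grow to the right and rows downward; lengths in m; the calibration is good to about 2 mm. A picture is of the moment at which its call begins. There is no depth.
- env.close_job(): hands the job in; it is judged then, once.
The state is a dict: "time_s": time; "q": joint angles; "qvel": joint speeds; "joint_efforts": joint torques, N m; "position": TCP position; "tool_rot": TCP orientation; "ft_force": force on the tool from outside, world axes, zero at the start; "wrist_torque": the same for the moment, N m; "grip_width": finger opening in m; "gripper_force": force on a finger pad.
Only numpy, scipy, OpenCV 4.12 (cv2) and the standard library are available. Lean on these libraries where they do the work, as an engineer would, in place of code of your own. Each camera call takes 0.05 s, during which the arm holds its last target. There are 200 camera calls.

## Working session

There is one attempt and no reset: what is moved stays moved. The work goes in short steps, Python scripts to look and compute and a tool call to move; the robot and the scene stay as the last step left them, time stands still between calls to the robot, and variables do not carry over. Pictures are saved under pics/ and viewed, at most 10 in all, crops included, and the job is handed in when it is done.

Besides the shell and the picture viewer there is one more tool, called after "Request:" as name(argument=value, ...) on one line, values as JSON. arm_command: Moves the arm, as the interface text tells. Shift numbers are shares of 500 mm and turn numbers shares of 120 degrees, none past 1 either way. Its arguments: {"type":"object","properties":{"commands":{"type":"array","items":{"type":"number"}},"newtons":{"type":"number"}},"required":["commands"]}

```bash
ls; mkdir -p pics; cat > h.py <<'E'
import numpy as np, cv2
from rig import env, optics
def snap(n,f):
    d=optics.get_image(n); cv2.imwrite(f,d["image"][:,:,::-1]); np.save(f+'.npy',d,allow_pickle=True); return d
def load(f): return np.load(f+'.npy',allow_pickle=True).item()
def ray(d,u,v):
    K=np.array(d["intrinsics"]); x=(u-K[0,2])/K[0,0]; y=(v-K[1,2])/K[1,1]
    X,Y=x,y
    for _ in range(30):
        s=1+d["k1"]*(X*X+Y*Y); X,Y=x/s,y/s
    return np.array(d["origin"]),np.array(d["orientation"])@np.array([X,Y,1.])
def onz(d,u,v,z):
    o,r=ray(d,u,v); return o+r*(z-o[2])/r[2]
def proj(d,p):
    K=np.array(d["intrinsics"]); c=np.array(d["orientation"]).T@(np.array(p)-d["origin"]); a=c[:2]/c[2]; a=a*(1+d["k1"]*(a@a)); return np.array([K[0,0]*a[0]+K[0,2],K[1,1]*a[1]+K[1,2]])
E
python3 - <<'E'
from h import *
for n in("scene","top"):
    d=snap(n,f"pics/{n}0.png"); print(n,d["origin"],np.round(d["orientation"],3).tolist(),d["k1"],d["intrinsics"])
    cv2.imwrite(f"pics/{n}0b.png",cv2.resize(d["image"][:,:,::-1],(800,600),interpolation=cv2.INTER_CUBIC))
print(env.observe())
E
```

```text
pics
scene [-0.21786942  0.51857278  0.79501436] [[-0.498, -0.501, 0.708], [-0.867, 0.281, -0.411], [0.006, -0.819, -0.574]] -0.05143028388994848 [[428.41573022   0.         279.17109073]
 [  0.         428.41573022 213.41925093]
 [  0.           0.           1.        ]]
top [0.33618975 0.02215229 1.4911668 ] [[-0.013, -0.985, 0.171], [-1.0, 0.014, 0.004], [-0.007, -0.171, -0.985]] -0.13652971252283802 [[424.38353176   0.         285.01613539]
 [  0.         424.38353176 207.05887315]
 [  0.           0.           1.        ]]
{'time_s': 0.1, 'q': array([-8.91120431e+01,  2.18384408e+01,  7.43792253e+01, -2.37814886e-03,
        8.38587575e+01, -1.23341836e+01]), 'qvel': array([-0.03090603, -0.04115939, -0.06699228,  0.10076443,  0.01712247,
        0.12528618]), 'joint_efforts': array([ 5.72990786e-03, -4.49215472e+01, -2.31656170e+01, -1.00349935e-04,
        3.62532417e-03,  1.69293435e-05]), 'position': array([ 0.12579893, -0.53517378,  0.2497682 ]), 'tool_rot': array([[ 9.73489576e-01,  2.28731376e-01, -6.19341459e-05],
       [ 2.28731254e-01, -9.73488694e-01,  1.33304365e-03],
       [ 2.44616718e-04, -1.31187037e-03, -9.99999110e-01]]), 'ft_force': array([-0.31290842,  0.23887231, -0.83852088]), 'wrist_torque': array([-0.0160115 , -0.01137251,  0.0230673 ]), 'gripper_force': 0.0, 'grip_width': 0.0855021305466184}
```

View pics/scene0b.png

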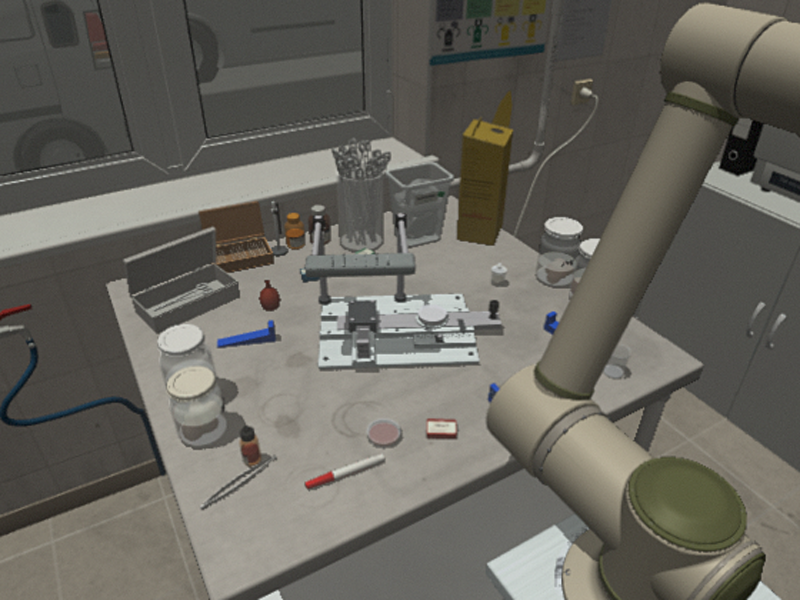

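View pics/top0b.png

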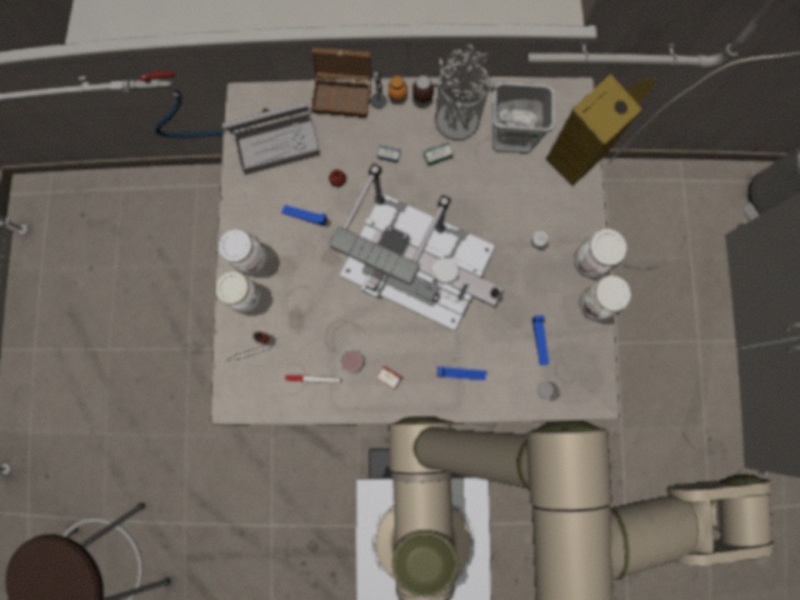

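The two views show the stage near the middle of the table: top view about (420,260), scene view about (400,330), both in the 800 px pictures. The knob is at top (496,293). I'll zoom in on both.

```bash
python3 - <<'E'
from h import *
a=cv2.imread("pics/top0.png")[115:235,230:360]; b=cv2.imread("pics/scene0.png")[155:265,215:365]
cv2.imwrite("pics/ct.png",cv2.resize(a,None,fx=6,fy=5*6/5*1.0 if 0 else 5,interpolation=cv2.INTER_CUBIC) if 0 else cv2.resize(a,(650,600),interpolation=cv2.INTER_CUBIC))
cv2.imwrite("pics/cs.png",cv2.resize(b,(750,550),interpolation=cv2.INTER_CUBIC))
E
```

```text
(no output)
```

View pics/ct.png

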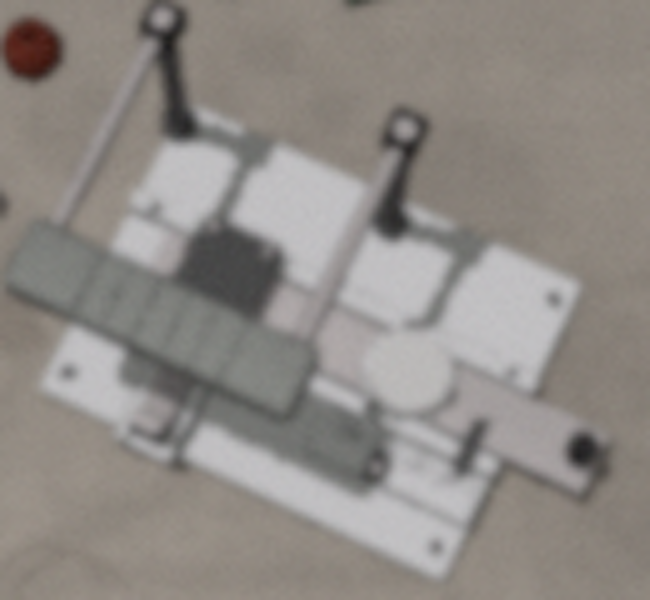

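View pics/cs.png

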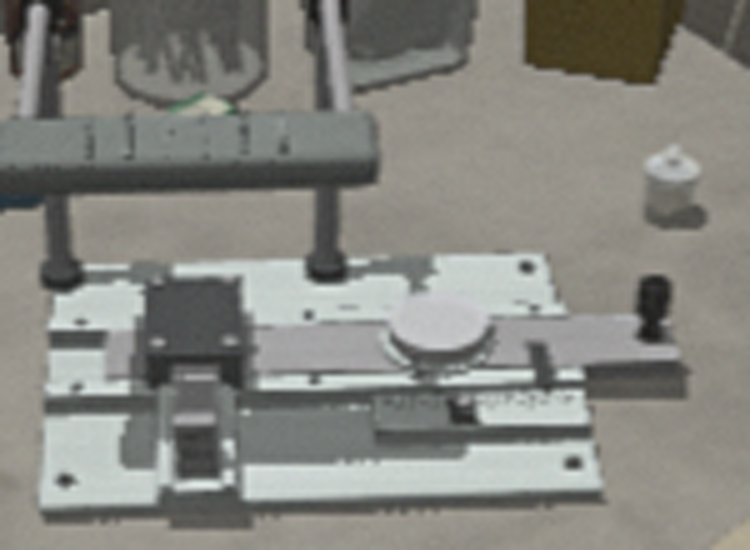

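Top crop (×5, offset 230,115):
- Base corners at (42,390), (440,578) and (580,280).
- Knob at (582,448), pointer tip about (464,470), index clip about (378,462).

Scene crop (×5, offset 215,155):
- Base corners at (42,508), (602,493) and (545,255).
- Knob top at (654,282), pointer tip about (542,384), clip about (462,408).
- Wedge tab at about (197,455).

Next I'll fit the stage pose.

```bash
cat >> h.py <<'E'
def T(x,y,a): c,s=np.cos(a),np.sin(a); return lambda p: np.array([x+c*p[0]-s*p[1],y+s*p[0]+c*p[1],p[2]])
def inv(x,y,a,p): c,s=np.cos(a),np.sin(a); d=p[0]-x,p[1]-y; return np.array([c*d[0]+s*d[1],-s*d[0]+c*d[1],p[2]])*1000
E
cat > fit.py <<'E'
from h import *
from scipy.optimize import least_squares
t=load("pics/top0.png"); s=load("pics/scene0.png")
ft=lambda x,y:(230+(x+.5)/5-.5,115+(y+.5)/5-.5)
fs=lambda x,y:(215+(x+.5)/5-.5,155+(y+.5)/5-.5)
H=None
obs=[(t,ft(42,390),(-120,160,H)),(t,ft(442,578),(-120,-160,H)),(t,ft(580,280),(120,-160,H)),
(s,fs(42,506),(-120,160,H)),(s,fs(602,491),(-120,-160,H)),(s,fs(548,255),(120,-160,H)),
(s,fs(158,381),(-40,69,57)) if 0 else (s,fs(148,284),(40,69,57)),(s,fs(240,281),(40,11,57)),
(t,ft(300,418),(-100,-60,227)),(t,ft(6,288),(-100,140,227)),(t,ft(45,220),(-50,140,227)),(s,fs(375,185),(-100,-60,200))]
def res(v):
    f=T(*v[:3]); return np.concatenate([proj(d,f(np.array([p[0],p[1],p[2] if p[2] is not None else v[3]*1000])/1000))-q for d,q,p in obs])
r=least_squares(res,[.42,0,-.4,.012],loss='soft_l1'); v=r.x
if __name__=="__main__":
    print(v,np.degrees(v[2])); print(np.round(res(v).reshape(-1,2),1).tolist())
    for n,d,q,z in [("knob t",t,ft(582,447),.071),("knob s",s,fs(654,282),.071),("ptr t",t,ft(464,470),.0315),("ptr s",s,fs(542,385),.0315),
     ("idx t",t,ft(380,455),.03),("idx s",s,fs(462,400),.03),("tabtop front s L",s,fs(176,415),.07),("tabtop front R",s,fs(213,415),.07),("disht",t,ft(408,368),.048),("dishs",s,fs(440,325),.048)]:
        p=onz(d,*q,z); print(n,np.round(p,4),np.round(inv(*v[:3],p),1))
E
python3 fit.py
python3 - <<'E'
from h import *
b=cv2.imread("pics/scene0.png")
cv2.imwrite("pics/c2.png",np.vstack([cv2.resize(b[215:265,235:275],(480,600),interpolation=cv2.INTER_LANCZOS4)]))
a=cv2.resize(b[215:265,240:270],(360,600),interpolation=cv2.INTER_CUBIC); c=cv2.resize(b[222:247,290:328],(440,290),interpolation=cv2.INTER_CUBIC)
d=cv2.resize(cv2.imread("pics/top0.png")[190:216,295:335],(440,286),interpolation=cv2.INTER_CUBIC)
cv2.imwrite("pics/c2.png",np.hstack([a,np.vstack([c,d,np.zeros((24,440,3),np.uint8)])]))
E
```

```text
[ 0.6902295   0.01870207 -0.46630463  0.01107035] -26.717287148699295
[[-5.5, -1.9], [-4.5, -0.6], [-3.7, -0.6], [-7.2, 0.5], [-5.3, 0.0], [-5.5, -0.2], [3.9, -2.0], [4.6, -1.9], [1.2, 2.8], [1.5, 0.9], [1.1, 0.4], [6.1, 1.7]]
knob t [ 0.5902 -0.1795  0.071 ] [  -0.3 -222.    71. ]
knob s [ 0.5894 -0.1775  0.071 ] [  -1.8 -220.6   71. ]
ptr t [ 0.5821 -0.1018  0.0315] [ -42.4 -156.3   31.5]
ptr s [ 0.5804 -0.0935  0.0315] [ -47.7 -149.6   31.5]
idx t [ 0.5938 -0.0434  0.03  ] [-58.2 -98.9  30. ]
idx s [ 0.593  -0.0459  0.03  ] [ -57.8 -101.4   30. ]
tabtop front s L [0.616  0.1269 0.07  ] [-114.9   63.3   70. ]
tabtop front R [0.6061 0.1093 0.07  ] [-115.8   43.1   70. ]
disht [ 0.6518 -0.0634  0.048 ] [  2.6 -90.6  48. ]
dishs [ 0.6415 -0.0607  0.048 ] [ -7.8 -92.9  48. ]
```

View pics/c2.png

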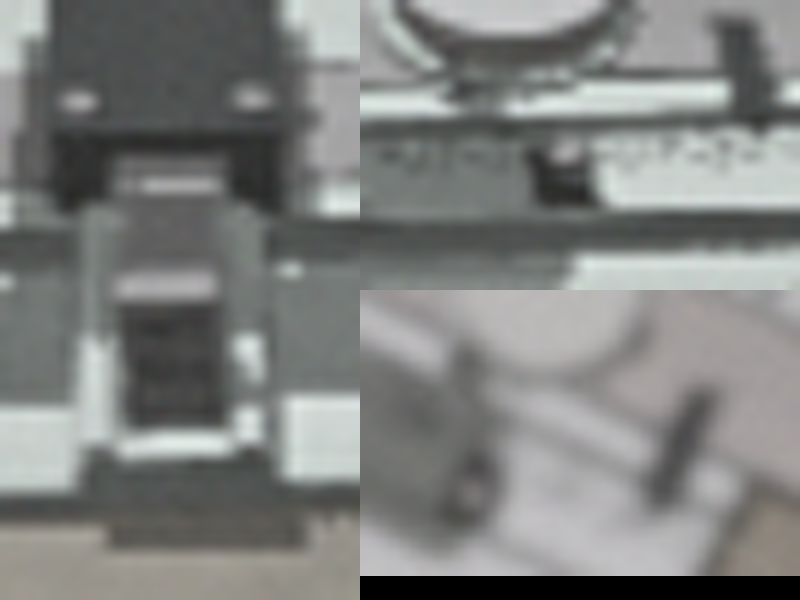

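The fit residuals point to a base offset from the origin in y. I'll refit with the base centre left free and triangulate the points of interest.

```bash
python3 - <<'E'
s=open('fit.py').read()
s=s.replace("p[2] if p[2] is not None else v[3]*1000])/1000)","p[2]])/1000 if p[2] is not None else np.array([p[0]/1000,p[1]/1000+v[4],v[3]]))").replace("-.4,.012],loss='soft_l1'","-.4,.012,-.02]")
open('fit.py','w').write(s)
E
python3 fit.py
cat > tri.py <<'E'
from fit import *
def tri(qt,qs,dt=t,ds=s):
    o1,r1=ray(dt,*qt);o2,r2=ray(ds,*qs); A=np.stack([r1,-r2],1); k=np.linalg.lstsq(A,o2-o1,rcond=None)[0]
    a,b=o1+k[0]*r1,o2+k[1]*r2; return (a+b)/2,np.linalg.norm(a-b)*1000
E
python3 - <<'E'
from tri import *
for n,a,b in [("knob",ft(582,447),fs(654,282)),("dish",ft(408,368),fs(440,325)),("ptr",ft(462,472),fs(544,386)),("base BL",ft(442,578),fs(602,491))]:
    p,e=tri(a,b); print(n,np.round(inv(*v[:3],p),1),round(e,1))
f=T(*v[:3])
print("x dir px in scene", proj(s,f(np.array([-.03,-.1,.0315])))-proj(s,f(np.array([-.05,-.1,.0315]))), "top",proj(t,f(np.array([-.03,-.1,.0315])))-proj(t,f(np.array([-.05,-.1,.0315]))))
print("y dir px in scene", proj(s,f(np.array([-.04,-.08,.0315])))-proj(s,f(np.array([-.04,-.1,.0315]))))
c2s=lambda x,y:(290+(x-360+.5)*38/440-.5,222+(y+.5)*25/290-.5)
c2t=lambda x,y:(295+(x-360+.5)*40/440-.5,190+(y-290+.5)*26/286-.5)
ca=lambda x,y:(240+(x+.5)/12-.5,215+(y+.5)/12-.5)
for n,d,q,z in [("ptr tip s",s,c2s(762,125),.0315),("ptr root s",s,c2s(735,18),.0315),("ptr tip t",t,c2t(660,500),.0315),("ptr root t",t,c2t(705,395),.0315),
("clip UL s",s,c2s(530,150),.03),("clip UR s",s,c2s(585,150),.03),("clip LR s",s,c2s(600,205),.03),("clip mid s",s,c2s(565,145),.03),
("clip t tip",t,c2t(478,460),.03),("clip t c",t,c2t(470,490),.03),
("tab topfront L",s,ca(120,305),.07),("tab topfrontR",s,ca(222,305),.07),("tab topback L",s,ca(118,275),.07),("tab topback R",s,ca(218,275),.07),("tab bottomL",s,ca(125,432),.03),("tab bottomR",s,ca(225,432),.03)]:
    print(n,np.round(q,1),np.round(inv(*v[:3],onz(d,*q,z)),1))
E
```

```text
[ 0.69716062  0.02715525 -0.45384577  0.00815169 -0.02745512] -26.003447252477233
[[-0.8, 0.2], [0.7, 0.6], [0.6, 0.3], [-0.6, 1.0], [0.8, -0.5], [-1.2, -0.4], [0.2, -2.2], [0.9, -2.2], [-1.2, 0.5], [-1.1, -0.6], [-1.7, -1.2], [2.4, 1.1]]
knob t [ 0.5902 -0.1795  0.071 ] [  -5.5 -232.6   71. ]
knob s [ 0.5894 -0.1775  0.071 ] [  -7.1 -231.2   71. ]
ptr t [ 0.5821 -0.1018  0.0315] [ -46.9 -166.4   31.5]
ptr s [ 0.5804 -0.0935  0.0315] [ -52.  -159.6   31.5]
idx t [ 0.5938 -0.0434  0.03  ] [ -62.  -108.8   30. ]
idx s [ 0.593  -0.0459  0.03  ] [ -61.6 -111.3   30. ]
tabtop front s L [0.616  0.1269 0.07  ] [-116.6   54.    70. ]
tabtop front R [0.6061 0.1093 0.07  ] [-117.8   33.9   70. ]
disht [ 0.6518 -0.0634  0.048 ] [  -1.  -101.3   48. ]
dishs [ 0.6415 -0.0607  0.048 ] [ -11.5 -103.4   48. ]
knob [  -5.1 -232.2   69.5] 1.0
dish [   0.3 -103.    39.9] 4.1
ptr [ -47.4 -163.8   26.7] 3.9
base BL [-119.1 -185.     5.8] 1.3
x dir px in scene [-0.75550661 -4.10472267] top [ 2.3926911  -5.07195669]
y dir px in scene [-6.75860696  0.24375743]
ptr tip s [324.3 232.3] [ -55.7 -162.8   31.5]
ptr root s [321.9 223.1] [ -10.1 -162.7   31.5]
ptr tip t [321.8 208.6] [ -47.9 -164.6   31.5]
ptr root t [325.9 199.1] [ -10.9 -163.6   31.5]
clip UL s [304.2 234.5] [ -60.5 -103.3   30. ]
clip UR s [309.  234.5] [ -61.3 -117.1   30. ]
clip LR s [310.3 239.2] [ -83.5 -118.1   30. ]
clip mid s [307.2 234. ] [ -59.  -112.4   30. ]
clip t tip [305.3 205. ] [ -60.5 -106.9   30. ]
clip t c [304.5 207.7] [ -70.4 -108.6   30. ]
tab topfront L [249.5 240. ] [-126.9   54.9   70. ]
tab topfrontR [258. 240.] [-128.2   31.9   70. ]
tab topback L [249.4 237.5] [-115.9   55.2   70. ]
tab topback R [257.7 237.5] [-117.3   32.5   70. ]
tab bottomL [250.  250.5] [-123.6   55.    30. ]
tab bottomR [258.3 250.5] [-125.   32.   30.]
```

```bash
python3 - <<'E'
s=open('fit.py').read()
s=s.replace("np.array([p[0]/1000,p[1]/1000+v[4],v[3]]))","np.array([p[0]/1000+v[5],p[1]/1000+v[4],v[3]]))").replace("-.4,.012,-.02]","-.4,.012,-.02,0,-.23]")
s=s.replace("r=least","""_r=res
def res(v):
    f=T(*v[:3]); k=f(np.array([0,v[6],.071])); a=f(np.array([-.12,.04,.05]))
    return np.r_[_r(v),proj(t,k)-ft(582,447),proj(s,k)-fs(654,282),(proj(s,a)-(253.9,245))[0]]
r=least""").replace("np.round(res(v).reshape(-1,2),1)","np.round(res(v),1)")
open('fit.py','w').write(s)
E
python3 fit.py
```

```text
[ 0.69569378  0.0280698  -0.46102709  0.00663259 -0.02796451  0.00383009
 -0.23237414] -26.414906229896886
[-0.4, -0.5, 0.6, 0.4, 1.0, 0.4, -0.7, 0.7, 0.5, -0.2, -0.9, -0.2, 0.3, -1.9, 1.0, -1.9, -1.7, 1.0, -1.5, -0.5, -2.0, -1.0, 2.2, 1.6, 0.1, -0.6, 0.1, -0.7, 0.9]
knob t [ 0.5902 -0.1795  0.071 ] [  -2.1 -232.8   71. ]
knob s [ 0.5894 -0.1775  0.071 ] [  -3.7 -231.4   71. ]
ptr t [ 0.5821 -0.1018  0.0315] [ -44.  -166.9   31.5]
ptr s [ 0.5804 -0.0935  0.0315] [ -49.2 -160.2   31.5]
idx t [ 0.5938 -0.0434  0.03  ] [ -59.5 -109.4   30. ]
idx s [ 0.593  -0.0459  0.03  ] [ -59.  -111.9   30. ]
tabtop front s L [0.616  0.1269 0.07  ] [-115.3   53.    70. ]
tabtop front R [0.6061 0.1093 0.07  ] [-116.3   32.9   70. ]
disht [ 0.6518 -0.0634  0.048 ] [   1.4 -101.5   48. ]
dishs [ 0.6415 -0.0607  0.048 ] [  -9.  -103.6   48. ]
```

```bash
cat >> h.py <<'E'
from scipy.spatial.transform import Rotation as Ro
A=-np.radians(26.3); SX=np.array([np.cos(A),np.sin(A),0]); SY=np.array([-np.sin(A),np.cos(A),0]); SZ=np.array([0,0,1.]); S0=np.array([.6945,.0277,0])
def S(x,y,z): return S0+(x*SX+y*SY+z*SZ)/1000
def lean(deg,yax):  # tool z tilted: tool body leans to -x of stage
    th=np.radians(deg); z=np.sin(th)*SX-np.cos(th)*SZ; y=yax-(yax@z)*z; y/=np.linalg.norm(y); return np.stack([np.cross(y,z),y,z],1)
def mv(p,R,o=None,Rc=None):
    s=env.observe(); P,C=(s["position"],s["tool_rot"]) if o is None else (o,Rc)
    print("shift",np.round(C.T@(p-P)/.5,4),"turn",np.round(np.degrees(Ro.from_matrix(C.T@R).as_rotvec())/120,4))
E
python3 - <<'E'
from h import *
k=np.array([.590,-.1785,0]); R=lean(0,SX); mv(k+[0,0,.16],R); mv(k+[0,0,.062],R,k+[0,0,.16],R); print(R)
E
```

```text
shift [ 1.0669 -0.4818  0.1804] turn [-5.000e-04 -4.000e-04 -4.206e-01]
shift [0.    0.    0.196] turn [0. 0. 0.]
[[ 0.44307119  0.89648643  0.        ]
 [ 0.89648643 -0.44307119 -0.        ]
 [ 0.          0.         -1.        ]]
```

Request:
arm_command(commands=[-1,0.8,-0.36,0.0,0,0,-0.42,-1,0.8,-0.36,0.0,0,0,-0.42,-1,0.8,-0.36,0.0,0,0,-0.42,-1,0.8,-0.36,0.0,0,0,-0.42,-1,0.8,-0.36,0.0,0,0,-0.42,-1,0.8,-0.36,0.0,0,0,-0.42,-1,0.8,-0.36,0.0,0,0,-0.42,-1,0.8,-0.36,0.0,0,0,-0.42,-1,0.8,-0.36,0.0,0,0,-0.42,-1,0.8,-0.36,0.0,0,0,-0.42,-1,0.8,-0.36,0.0,0,0,-0.42,-1,0.8,-0.36,0.0,0,0,-0.42], newtons=20)

```text
time_s: 1.1
position: [0.4767, -0.2656, 0.2498]
tool_rot: [[0.44, 0.898, 0.0], [0.898, -0.44, 0.001], [0.001, -0.0, -1.0]]
ft_force: [-0.5, -0.1, -0.3]
grip_width: 0.0854
gripper_force: 0.0
```

```bash
python3 - <<'E'
from h import *
k=np.array([.590,-.1785,0]); R=lean(0,SX); mv(k+[0,0,.15],R)
E
```

```text
shift [0.256  0.127  0.1998] turn [-0.0002 -0.0005  0.0017]
```

Request:
arm_command(commands=[-1,0.256,0.127,0.1,0,0,0,-1,0.256,0.127,0.1,0,0,0,-1,0.256,0.127,0.2,0,0,0,-1,0.256,0.127,0.2,0,0,0,-1,0.256,0.127,0.2,0,0,0,-1,0.256,0.127,0.2,0,0,0,-1,0.256,0.127,0.25,0,0,0,-1,0.256,0.127,0.3,0,0,0,-1,0.256,0.127,0.34,0,0,0,-1,0.256,0.127,0.376,0,0,0,-1,0.256,0.127,0.376,0,0,0,-1,0.256,0.127,0.376,0,0,0])

```text
time_s: 2.1
position: [0.5875, -0.1836, 0.0636]
tool_rot: [[0.445, 0.895, 0.001], [0.895, -0.445, -0.001], [-0.0, 0.001, -1.0]]
ft_force: [0.3, 0.0, 0.6]
grip_width: 0.0856
gripper_force: 0.0
```

Request:
arm_command(commands=[0.2,0,0,0,0,0,0,0.2,0,0,0,0,0,0,0.2,0,0,0,0,0,0,0.5,0,0,0,0,0,0,0.5,0,0,0,0,0,0,0.7,0,0,0,0,0,0,0.7,0,0,0,0,0,0,0.7,0,0,0,0,0,0,0.7,0,0,0,0,0,0,0.7,0,0,0,0,0,0], newtons=20)

```text
time_s: 2.93
position: [0.5903, -0.1836, 0.0634]
tool_rot: [[0.444, 0.896, 0.007], [0.896, -0.444, -0.003], [0.0, 0.008, -1.0]]
ft_force: [9.7, -4.1, -1.5]
grip_width: 0.0197
gripper_force: 23.6
```

Request:
arm_command(commands=[0.7,0,0.006,0,0,0,0,0.7,0.01,0.006,0,0,0,0,0.7,0.02,0.006,0,0,0,0,0.7,0.035,0.006,0,0,0,0,0.7,0.05,0.006,0,0,0,0,0.7,0.065,0.006,0,0,0,0,0.7,0.08,0.006,0,0,0,0,0.7,0.09,0.006,0,0,0,0,0.7,0.096,0.006,0,0,0,0,0.7,0.096,0.006,0,0,0,0,0.7,0.096,0.006,0,0,0,0])

```text
time_s: 3.85
position: [0.6123, -0.1401, 0.0633]
tool_rot: [[0.444, 0.896, 0.002], [0.896, -0.444, 0.0], [0.001, 0.001, -1.0]]
ft_force: [0.7, 2.2, 5.8]
grip_width: 0.0202
gripper_force: 23.9
```

```bash
python3 - <<'E'
from h import *
s=snap("scene","pics/scene1.png"); t=snap("top","pics/top1.png")
b=cv2.imread("pics/scene1.png"); a=cv2.imread("pics/top1.png")
cv2.imwrite("pics/c3.png",np.hstack([cv2.resize(b[215:255,285:335],(400,320),interpolation=cv2.INTER_CUBIC),cv2.resize(a[185:225,285:335],(400,320),interpolation=cv2.INTER_CUBIC)]))
E
```

```text
(no output)
```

View pics/c3.png

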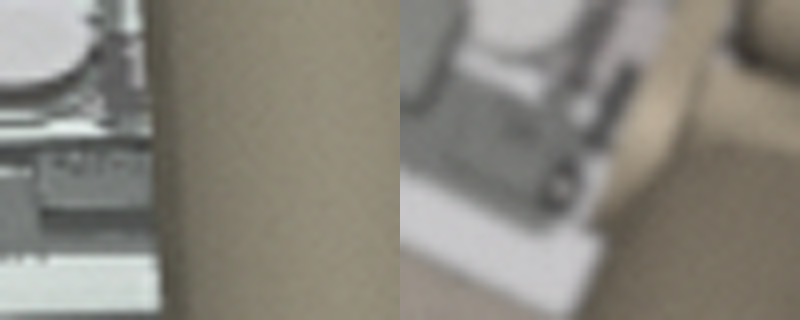

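The scene view is blocked by the arm. In the top crop the pointer tip (592,140) is still about 3 mm short of the clip's line (clip at 565,182). I'll push 3 mm more, release, back off and measure clean.

Request:
arm_command(commands=[0.7,0.003,0,0,0,0,0,0.7,0.006,0,0,0,0,0,0.7,0.006,0,0,0,0,0,0.7,0.006,0,0,0,0,0,-1,0.006,0,0,0,0,0,-1,0.006,0,0,0,0,0,-1,0.006,0,0,0,0,0,-1,0.006,0,0,0,0,0,-1,0.006,0,-0.08,0,0,0,-1,0.006,0,-0.16,0,0,0,-1,0.006,0,-0.24,0,0,0,-1,0.006,0,-0.3,0,0,0])

```text
time_s: 4.95
position: [0.6134, -0.1379, 0.2158]
tool_rot: [[0.444, 0.896, 0.003], [0.896, -0.444, -0.001], [0.0, 0.003, -1.0]]
ft_force: [-0.3, -0.0, 0.1]
grip_width: 0.0856
gripper_force: 0.0
```

Request:
arm_command(commands=[-1,-0.5,-0.1,-0.1,0,0,0,-1,-0.5,-0.1,-0.1,0,0,0,-1,-0.5,-0.1,-0.1,0,0,0,-1,-0.5,-0.1,-0.1,0,0,0,-1,-0.5,-0.1,-0.1,0,0,0,-1,-0.5,-0.1,-0.1,0,0,0,-1,-0.5,-0.1,-0.1,0,0,0,-1,-0.5,-0.1,-0.1,0,0,0])

```text
time_s: 5.62
position: [0.4558, -0.3418, 0.2628]
tool_rot: [[0.448, 0.894, 0.0], [0.894, -0.448, -0.001], [-0.001, 0.001, -1.0]]
ft_force: [-0.0, 0.4, -0.1]
grip_width: 0.0852
gripper_force: 0.0
```

```bash
python3 - <<'E'
from h import *
for n in ("scene","top"):   # average a few frames against noise
    d=snap(n,f"pics/{n}2.png"); m=np.mean([optics.get_image(n)["image"].astype(float) for _ in range(6)],0).astype(np.uint8)[:,:,::-1]; cv2.imwrite(f"pics/{n}2.png",m)
b=cv2.imread("pics/scene2.png"); a=cv2.imread("pics/top2.png")
cv2.imwrite("pics/c4.png",np.hstack([cv2.resize(b[215:251,290:320],(400,480),interpolation=cv2.INTER_CUBIC),cv2.resize(a[185:221,290:320],(400,480),interpolation=cv2.INTER_CUBIC)]))
E
```

```text
(no output)
```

View pics/c4.png

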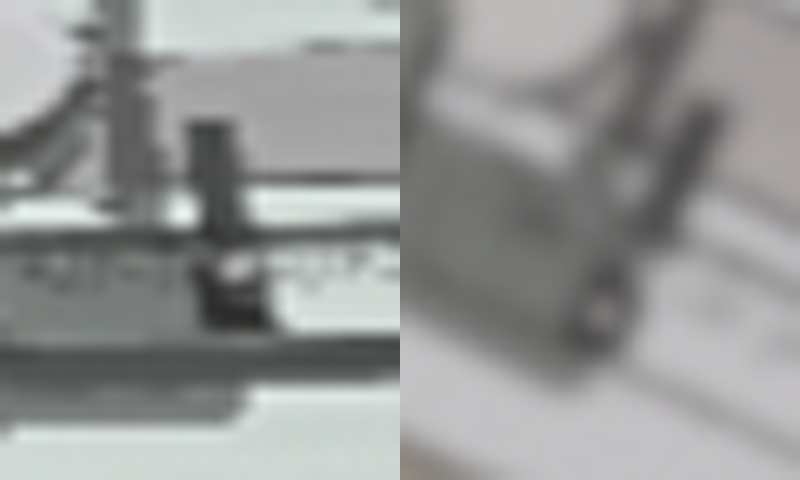

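The pointer now points nearly at the clip: scene pointer axis (210,125)→(232,240), clip dot at (235,263). I'll measure the residual by sampling brightness along stage-y lines in both views.

```bash
python3 - <<'E'
from h import *
from scipy.ndimage import map_coordinates
ys=np.arange(-124,-94,1.5); print("y   ",ys.astype(int).tolist())
for n in ("scene","top"):
    d=load(f"pics/{n}2.png"); g=cv2.imread(f"pics/{n}2.png",0).astype(float)
    for x in range(-15,-85,-5):
        q=np.array([proj(d,S(x,y,31)) for y in ys]); print(n,x,map_coordinates(g,[q[:,1],q[:,0]],order=3).astype(int).tolist())
E
```

```text
y    [-124, -122, -121, -119, -118, -116, -115, -113, -112, -110, -109, -107, -106, -104, -103, -101, -100, -98, -97, -95]
scene -15 [165, 166, 168, 164, 148, 122, 97, 79, 73, 73, 76, 83, 108, 141, 158, 152, 135, 115, 102, 96]
scene -20 [170, 171, 168, 158, 139, 114, 93, 80, 74, 74, 74, 76, 95, 131, 153, 145, 123, 104, 94, 94]
scene -25 [141, 140, 139, 132, 120, 104, 88, 79, 77, 76, 74, 72, 78, 100, 123, 125, 113, 99, 90, 89]
scene -30 [136, 141, 145, 144, 132, 115, 96, 83, 77, 74, 74, 78, 89, 110, 133, 140, 128, 112, 101, 99]
scene -35 [224, 227, 232, 228, 202, 162, 120, 89, 76, 73, 72, 87, 126, 170, 199, 203, 182, 153, 130, 119]
scene -40 [218, 218, 218, 213, 190, 152, 114, 86, 75, 74, 70, 78, 124, 188, 230, 237, 216, 181, 150, 129]
scene -45 [162, 161, 157, 147, 129, 105, 85, 75, 71, 69, 62, 55, 68, 101, 129, 137, 131, 115, 101, 92]
scene -50 [97, 94, 92, 87, 79, 72, 68, 67, 66, 62, 60, 63, 71, 78, 81, 78, 72, 65, 63, 68]
scene -55 [174, 175, 170, 155, 136, 128, 133, 136, 129, 115, 99, 91, 92, 95, 98, 103, 108, 106, 101, 103]
scene -60 [183, 183, 179, 164, 139, 125, 140, 164, 177,
[... 1186 characters left out ...]
, 165, 156, 146, 135, 125, 116, 109, 103, 100, 99, 101, 102, 104, 105, 107, 108, 109]
top -55 [180, 181, 179, 173, 164, 152, 139, 126, 113, 103, 95, 90, 90, 92, 96, 99, 103, 106, 108, 109]
top -60 [182, 178, 171, 160, 147, 132, 117, 105, 95, 87, 82, 79, 79, 82, 87, 94, 100, 105, 109, 111]
top -65 [184, 177, 166, 151, 134, 120, 110, 106, 106, 107, 106, 102, 98, 95, 94, 97, 102, 107, 111, 113]
top -70 [184, 177, 165, 150, 134, 119, 110, 107, 110, 112, 111, 107, 101, 96, 95, 97, 102, 106, 111, 113]
top -75 [172, 166, 157, 144, 130, 115, 102, 92, 85, 81, 80, 79, 79, 80, 85, 91, 97, 102, 106, 109]
top -80 [161, 160, 157, 152, 145, 137, 127, 116, 106, 98, 93, 90, 90, 92, 93, 96, 99, 101, 103, 103]
```

Scene puts the clip 1.4 mm farther along +y than the pointer; top puts it 3 mm farther. I'll regrip and add 2 mm.

```bash
python3 - <<'E'
from h import *
mv(np.array([.6134,-.1379,.0633]),lean(0,SX))
E
```

```text
shift [0.4999 0.1006 0.398 ] turn [-0.     -0.     -0.0006]
```

Request:
arm_command(commands=[-1,0.5,0.1,0.1,0,0,0,-1,0.5,0.1,0.1,0,0,0,-1,0.5,0.1,0.1,0,0,0,-1,0.5,0.1,0.1,0,0,0,-1,0.5,0.1,0.1,0,0,0,-1,0.5,0.1,0.1,0,0,0,-1,0.5,0.1,0.1,0,0,0,-1,0.5,0.1,0.18,0,0,0,-1,0.5,0.1,0.25,0,0,0,-1,0.5,0.1,0.33,0,0,0,-1,0.5,0.1,0.398,0,0,0,-1,0.5,0.1,0.398,0,0,0])

```text
time_s: 7.32
position: [0.61, -0.1369, 0.0569]
tool_rot: [[0.445, 0.896, -0.011], [0.896, -0.445, 0.005], [-0.001, -0.012, -1.0]]
ft_force: [-0.6, -0.1, -1.3]
grip_width: 0.0851
gripper_force: 0.0
```

Request:
arm_command(commands=[0.2,0,0,0,0,0,0,0.2,0,0,0,0,0,0,0.7,0,0,0,0,0,0,0.7,0,0,0,0,0,0,0.7,0,0,0,0,0,0,0.7,0,0,0,0,0,0,0.7,0,0,0,0,0,0,0.7,0,0,0,0,0,0], newtons=20)

```text
time_s: 7.98
position: [0.6134, -0.138, 0.0648]
tool_rot: [[0.444, 0.896, 0.002], [0.896, -0.444, -0.001], [0.0, 0.002, -1.0]]
ft_force: [-1.7, 1.5, 6.8]
grip_width: 0.02
gripper_force: 19.5
```

Request:
arm_command(commands=[0.7,0.002,0,0,0,0,0,0.7,0.004,0,0,0,0,0,0.7,0.004,0,0,0,0,0,0.7,0.004,0,0,0,0,0,0.7,0.004,0,0,0,0,0])

```text
time_s: 8.4
position: [0.6142, -0.1363, 0.0648]
tool_rot: [[0.444, 0.896, 0.001], [0.896, -0.444, -0.001], [-0.0, 0.002, -1.0]]
ft_force: [-2.0, -0.5, 7.3]
grip_width: 0.0199
gripper_force: 19.5
```

Request:
arm_command(commands=[-1,0,0,0,0,0,0,-1,0,0,0,0,0,0,-1,0,0,0,0,0,0,-1,0,0,0,0,0,0,-1,0,0,-0.08,0,0,0,-1,0,0,-0.16,0,0,0,-1,0,0,-0.24,0,0,0,-1,0,0,-0.32,0,0,0,-1,0,0,-0.36,0,0,0])

```text
time_s: 9.15
position: [0.6148, -0.1363, 0.2488]
tool_rot: [[0.444, 0.896, 0.007], [0.896, -0.444, -0.003], [0.0, 0.007, -1.0]]
ft_force: [-0.4, 0.1, 0.6]
grip_width: 0.0855
gripper_force: 0.0
```

```bash
python3 - <<'E'
from h import *
for x,y,z in [(-100,40,200),(-100,-60,227),(-100,140,227),(-122,40,58)]: print(x,y,z,np.round(S(x,y,z),3))
s=env.observe(); print(np.round(s["q"],0)); 
R=lean(38,SY); print(np.round(R,3)); 
for nm,p in [("above",S(-330,42,230))]: mv(p,R)
R2=lean(38,-SY); mv(S(-330,42,230),R2)
E
```

```text
-100 40 200 [0.623 0.108 0.2  ]
-100 -60 227 [0.578 0.018 0.227]
-100 140 227 [0.667 0.198 0.227]
-122 40 58 [0.603 0.118 0.058]
[-23.  30.  61.  -0.  89.   3.]
[[-0.706  0.443  0.552]
 [ 0.349  0.896 -0.273]
 [-0.616  0.    -0.788]]
shift [ 0.4479 -0.6631  0.033 ] turn [-0.2453 -0.2453 -0.7211]
shift [ 0.4479 -0.6631  0.033 ] turn [-0.2452  0.2452  0.7199]
```

Carriage shifted about 2 mm more. Next I go round to the wedge with the fingers shut and the tool leaning back 38°.

```bash
python3 - <<'E'
from h import *
R=lean(38,SY); a=np.array([.42,-.10,.30]); mv(a,R); mv(S(-200,41,130),R,a,R); mv(S(-172,41,62),R,S(-200,41,130),R)
E
```

```text
shift [-0.108  -0.3805 -0.1052] turn [-0.2453 -0.2453 -0.7211]
shift [0.2259 0.5542 0.255 ] turn [0. 0. 0.]
shift [ 0.0396 -0.      0.1416] turn [0. 0. 0.]
```

Request:
arm_command(commands=[1,-0.108,-0.38,-0.105,0,0,0,1,-0.108,-0.38,-0.105,0,0,0,1,-0.108,-0.38,-0.105,-0.245,-0.245,-0.721,1,-0.108,-0.38,-0.105,-0.245,-0.245,-0.721,1,-0.108,-0.38,-0.105,-0.245,-0.245,-0.721,1,-0.108,-0.38,-0.105,-0.245,-0.245,-0.721,1,-0.108,-0.38,-0.105,-0.245,-0.245,-0.721,1,-0.108,-0.38,-0.105,-0.245,-0.245,-0.721,1,-0.108,-0.38,-0.105,-0.245,-0.245,-0.721,1,-0.108,-0.38,-0.105,-0.245,-0.245,-0.721,1,-0.108,-0.38,-0.105,-0.245,-0.245,-0.721,1,-0.108,-0.38,-0.105,-0.245,-0.245,-0.721])

```text
time_s: 10.15
position: [0.4197, -0.0997, 0.296]
tool_rot: [[-0.544, 0.745, 0.387], [0.687, 0.66, -0.305], [-0.482, 0.1, -0.87]]
ft_force: [0.4, -0.4, -0.8]
grip_width: 0.0004
gripper_force: 0.0
```

```bash
python3 - <<'E'
from h import *
R=lean(38,SY); mv(S(-200,41,130),R); print(np.round(env.observe()["q"]))
E
```

```text
shift [0.3837 0.4696 0.2229] turn [-0.0624 -0.0648 -0.1801]
[-26.  -2. 102.  -8.  51. -62.]
```

Request:
arm_command(commands=[1,0,0,0,-0.062,-0.065,-0.18,1,0,0,0,-0.062,-0.065,-0.18,1,0.38,0.47,0.223,-0.062,-0.065,-0.18,1,0.38,0.47,0.223,-0.062,-0.065,-0.18,1,0.38,0.47,0.223,-0.062,-0.065,-0.18,1,0.38,0.47,0.223,-0.062,-0.065,-0.18,1,0.38,0.47,0.223,-0.062,-0.065,-0.18,1,0.38,0.47,0.223,-0.062,-0.065,-0.18,1,0.38,0.47,0.223,-0.062,-0.065,-0.18,1,0.38,0.47,0.223,-0.062,-0.065,-0.18,1,0.38,0.47,0.223,-0.062,-0.065,-0.18,1,0.38,0.47,0.223,-0.062,-0.065,-0.18])

```text
time_s: 11.15
position: [0.5363, 0.1539, 0.1292]
tool_rot: [[-0.708, 0.446, 0.548], [0.353, 0.895, -0.273], [-0.612, 0.0, -0.791]]
ft_force: [0.1, -0.7, 0.3]
grip_width: 0.0002
gripper_force: 0.0
```

```bash
python3 - <<'E'
from h import *
R=lean(38,SY); mv(S(-172,41,62),R); print(np.round(env.observe()["q"]))
d=snap("scene","pics/scene3.png"); cv2.imwrite("pics/c5.png",cv2.resize(d["image"][150:270,190:350,::-1],(800,600),interpolation=cv2.INTER_CUBIC))
E
```

```text
shift [ 0.0415 -0.0039  0.1377] turn [-0.0008 -0.002  -0.0012]
[ 14.  26. 102. -50.  31. -11.]
```

View pics/c5.png

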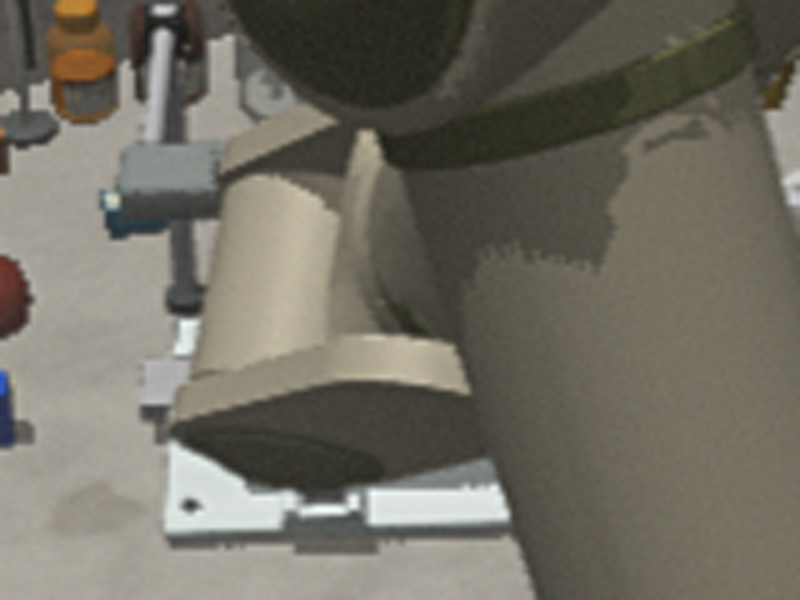

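The wrist hides the wedge in this view, with the stage's front edge at about row 530. I'll descend behind the tab and close in while watching the force.

Request:
arm_command(commands=[1,0.015,-0.002,0.04,0,0,0,1,0.03,-0.004,0.09,0,0,0,1,0.0415,-0.004,0.138,0,0,0,1,0.0415,-0.004,0.138,0,0,0,1,0.0415,-0.004,0.138,0,0,0,1,0.0415,-0.004,0.138,0,0,0])

```text
time_s: 11.7
position: [0.5584, 0.1376, 0.0659]
tool_rot: [[-0.703, 0.45, 0.551], [0.356, 0.893, -0.275], [-0.615, 0.003, -0.788]]
ft_force: [-0.0, -0.3, 0.0]
grip_width: 0.0
gripper_force: 0.0
```

```bash
cat >> h.py <<'E'
def st():
    s=env.observe(); p=inv(S0[0],S0[1],A,s["position"]); print("stage pos",np.round(p,1),"F",np.round([s["ft_force"]@SX,s["ft_force"]@SY,s["ft_force"][2]],1), "10mm +x:",np.round(s["tool_rot"].T@SX*.02,4))
E
python3 - <<'E'
from h import *
st(); d=snap("top","pics/top3.png"); cv2.imwrite("pics/c6.png",cv2.resize(d["image"][130:220,220:340,::-1],(800,600),interpolation=cv2.INTER_CUBIC))
E
```

```text
stage pos [-170.7   38.2   65.9] F [ 0.1 -0.2  0. ] 10mm +x: [-0.0158  0.0001  0.0123]
```

View pics/c6.png

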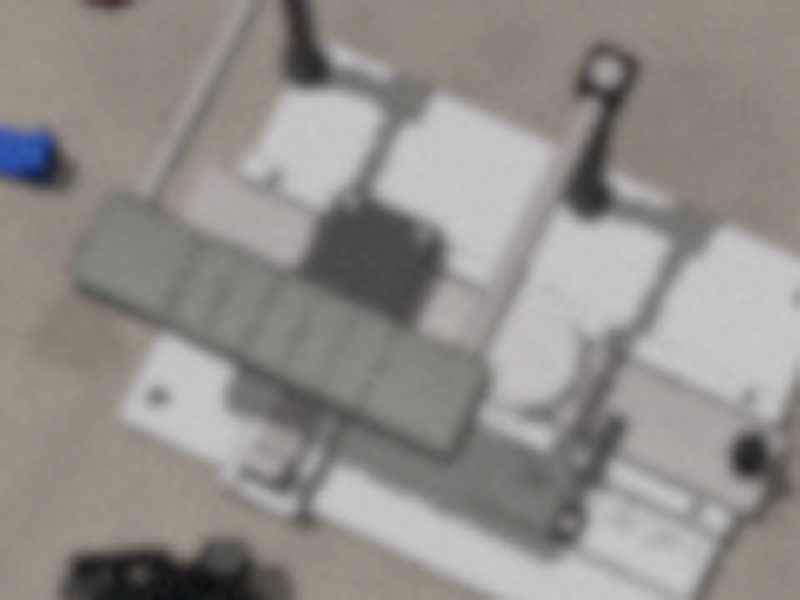

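Top view: the pointer (603,455) lines up with the clip (568,525). The wedge tab is at about (268,455), with the tool behind it. Now I advance.

Request:
arm_command(commands=[1,-0.01,0.003,0.014,0,0,0,1,-0.018,0.004,0.022,0,0,0,1,-0.027,0.005,0.031,0,0,0,1,-0.027,0.005,0.031,0,0,0,1,-0.027,0.005,0.031,0,0,0])

```text
time_s: 12.17
position: [0.5778, 0.131, 0.0603]
tool_rot: [[-0.704, 0.449, 0.55], [0.356, 0.893, -0.275], [-0.614, 0.002, -0.789]]
ft_force: [0.7, 0.1, 0.4]
grip_width: -0.0001
gripper_force: 0.0
```

```bash
python3 -c "
from h import *
st()"
```

```text
stage pos [-150.4   40.9   60.3] F [0.6 0.4 0.4] 10mm +x: [-0.0158  0.0001  0.0123]
```

Request:
arm_command(commands=[1,-0.004,0,0.003,0,0,0,1,-0.008,0,0.006,0,0,0,1,-0.012,0,0.009,0,0,0,1,-0.016,0,0.012,0,0,0,1,-0.016,0,0.012,0,0,0])

```text
time_s: 12.58
position: [0.5869, 0.1266, 0.0605]
tool_rot: [[-0.704, 0.449, 0.55], [0.355, 0.894, -0.274], [-0.614, 0.002, -0.789]]
ft_force: [0.0, -0.1, -0.3]
grip_width: 0.0002
gripper_force: 0.0
```

```bash
python3 -c "
from h import *
st()"
```

```text
stage pos [-140.3   41.    60.5] F [ 0.1 -0.  -0.3] 10mm +x: [-0.0158  0.0001  0.0123]
```

Request:
arm_command(commands=[1,-0.006,0,0.0045,0,0,0,1,-0.012,0,0.009,0,0,0,1,-0.018,0,0.0135,0,0,0,1,-0.024,0,0.0185,0,0,0,1,-0.032,0,0.0245,0,0,0,1,-0.032,0,0.0245,0,0,0])

```text
time_s: 13.08
position: [0.6054, 0.1172, 0.0608]
tool_rot: [[-0.704, 0.449, 0.55], [0.356, 0.893, -0.275], [-0.615, 0.002, -0.789]]
ft_force: [0.2, 0.9, -0.7]
grip_width: -0.0002
gripper_force: 0.0
```

```bash
python3 -c "
from h import *
st()"
```

```text
stage pos [-119.5   40.8   60.8] F [-0.2  0.9 -0.7] 10mm +x: [-0.0158  0.0001  0.0123]
```

Request:
arm_command(commands=[1,-0.004,0,0.003,0,0,0,1,-0.008,0,0.006,0,0,0,1,-0.012,0,0.009,0,0,0,1,-0.016,0,0.0122,0,0,0,1,-0.016,0,0.0122,0,0,0])

```text
time_s: 13.5
position: [0.6139, 0.113, 0.0608]
tool_rot: [[-0.704, 0.449, 0.55], [0.355, 0.894, -0.274], [-0.614, 0.002, -0.789]]
ft_force: [-0.0, -0.2, -0.5]
grip_width: -0.0001
gripper_force: 0.0
```

```bash
python3 -c "
from h import *
st()"
```

```text
stage pos [-110.1   40.8   60.8] F [ 0.1 -0.1 -0.5] 10mm +x: [-0.0158  0.0001  0.0123]
```

Request:
arm_command(commands=[1,-0.004,0,0.003,0,0,0,1,-0.008,0,0.006,0,0,0,1,-0.0126,0,0.0098,0,0,0,1,-0.0126,0,0.0098,0,0,0,1,-0.0126,0,0.0098,0,0,0])

```text
time_s: 13.92
position: [0.6208, 0.1096, 0.0608]
tool_rot: [[-0.705, 0.449, 0.55], [0.355, 0.894, -0.274], [-0.614, 0.002, -0.789]]
ft_force: [-0.5, -0.1, 0.4]
grip_width: -0.0003
gripper_force: 0.2
```

```bash
python3 - <<'E'
from h import *
st(); d=snap("top","pics/top4.png"); cv2.imwrite("pics/c7.png",cv2.resize(d["image"][150:210,235:315,::-1],(800,600),interpolation=cv2.INTER_CUBIC))
E
```

```text
stage pos [-102.4   40.7   60.8] F [-0.4 -0.3  0.4] 10mm +x: [-0.0158  0.0001  0.0123]
```

Request:
arm_command(commands=[1,-0.003,0,0.0025,0,0,0,1,-0.006,0,0.005,0,0,0,1,-0.0095,0,0.0074,0,0,0,1,-0.0095,0,0.0074,0,0,0,1,-0.0095,0,0.0074,0,0,0])

```text
time_s: 14.38
position: [0.6256, 0.1071, 0.0607]
tool_rot: [[-0.705, 0.449, 0.549], [0.355, 0.894, -0.274], [-0.614, 0.002, -0.789]]
ft_force: [-5.1, 1.7, 2.5]
grip_width: -0.0002
gripper_force: 2.6
```

```bash
python3 -c "
from h import *
st()"
```

```text
stage pos [-97.   40.7  60.7] F [-5.3 -0.7  2.5] 10mm +x: [-0.0158  0.0001  0.0123]
```

Request:
arm_command(commands=[1,-0.003,0,0.0025,0,0,0,1,-0.006,0,0.005,0,0,0,1,-0.0063,0,0.005,0,0,0,1,-0.0063,0,0.005,0,0,0])

```text
time_s: 14.72
position: [0.6288, 0.1056, 0.0606]
tool_rot: [[-0.705, 0.448, 0.549], [0.355, 0.894, -0.274], [-0.613, 0.002, -0.79]]
ft_force: [-6.6, 3.4, 3.7]
grip_width: 0.0001
gripper_force: 4.3
```

```bash
python3 -c "
from h import *
st()"
```

```text
stage pos [-93.4  40.7  60.6] F [-7.5  0.1  3.7] 10mm +x: [-0.0158  0.0001  0.0123]
```

Request:
arm_command(commands=[1,-0.003,0,0.0025,0,0,0,1,-0.006,0,0.005,0,0,0,1,-0.0095,0,0.0074,0,0,0,1,-0.0095,0,0.0074,0,0,0,1,-0.0095,0,0.0074,0,0,0])

```text
time_s: 15.13
position: [0.6337, 0.103, 0.0605]
tool_rot: [[-0.706, 0.448, 0.548], [0.355, 0.894, -0.274], [-0.613, 0.001, -0.79]]
ft_force: [-11.2, 4.7, 6.1]
grip_width: -0.0003
gripper_force: 6.1
```

```bash
python3 -c "
from h import *
st()"
```

```text
stage pos [-87.9  40.6  60.5] F [-12.2  -0.8   6.1] 10mm +x: [-0.0158  0.0001  0.0123]
```

Request:
arm_command(commands=[1,-0.003,0,0.0025,0,0,0,1,-0.0063,0,0.005,0,0,0,1,-0.0063,0,0.005,0,0,0,1,-0.0063,0,0.005,0,0,0])

```text
time_s: 15.47
position: [0.637, 0.1015, 0.0605]
tool_rot: [[-0.706, 0.448, 0.548], [0.355, 0.894, -0.274], [-0.613, 0.001, -0.79]]
ft_force: [-14.3, 7.3, 8.4]
grip_width: 0.0003
gripper_force: 7.6
```

```bash
python3 -c "
from h import *
st()"
```

```text
stage pos [-84.2  40.7  60.5] F [-16.    0.2   8.4] 10mm +x: [-0.0158  0.0001  0.0123]
```

Request:
arm_command(commands=[1,-0.003,0,0.0025,0,0,0,1,-0.0058,0,0.0045,0,0,0,1,-0.0058,0,0.0045,0,0,0,1,-0.0058,0,0.0045,0,0,0,1,-0.0058,0,0.0045,0,0,0])

```text
time_s: 15.88
position: [0.6399, 0.1, 0.0604]
tool_rot: [[-0.706, 0.448, 0.548], [0.355, 0.894, -0.274], [-0.612, 0.001, -0.791]]
ft_force: [-16.7, 8.0, 9.0]
grip_width: 0.0001
gripper_force: 9.1
```

```bash
python3 -c "
from h import *
st()"
```

```text
stage pos [-81.   40.6  60.4] F [-18.5  -0.2   9. ] 10mm +x: [-0.0158  0.0001  0.0122]
```

Request:
arm_command(commands=[1,0.016,0,-0.012,0,0,0,1,0.05,0,-0.038,0,0,0,1,0.095,0,-0.073,0,0,0,1,0.095,0,-0.073,0,0,0,1,0.15,0,-0.12,0,0,0,1,0.15,0,-0.12,0,0,0,1,0.1,0,-0.33,0,0,0,1,0.1,0,-0.33,0,0,0,1,0.1,0,-0.33,0,0,0,1,0.1,0,-0.33,0,0,0,1,0.1,0,-0.33,0,0,0])

```text
time_s: 16.8
position: [0.5164, 0.1623, 0.1615]
tool_rot: [[-0.703, 0.448, 0.552], [0.355, 0.894, -0.273], [-0.616, 0.004, -0.788]]
ft_force: [-0.1, 0.2, 0.4]
grip_width: -0.0001
gripper_force: 0.0
```

```bash
python3 - <<'E'
from h import *
st()
ims=[]
for n in ("scene","top"):
    d=snap(n,f"pics/{n}5.png"); m=np.mean([optics.get_image(n)["image"].astype(float) for _ in range(6)],0).astype(np.uint8)[:,:,::-1]; cv2.imwrite(f"pics/{n}5.png",m); ims.append(m)
cv2.imwrite("pics/c8.png",np.hstack([cv2.resize(ims[0][185:265,215:335],(400,267),interpolation=cv2.INTER_CUBIC),cv2.resize(ims[1][145:225,235:355],(400,267),interpolation=cv2.INTER_CUBIC)]) if 0 else np.vstack([cv2.resize(ims[0][205:265,230:330],(500,300),interpolation=cv2.INTER_CUBIC),cv2.resize(ims[1][160:220,240:340],(500,300),interpolation=cv2.INTER_CUBIC)]))
from scipy.ndimage import map_coordinates
ys=np.arange(-124,-94,1.5)
for n in ("scene","top"):
    d=load(f"pics/{n}5.png"); g=cv2.imread(f"pics/{n}5.png",0).astype(float)
    for x in (-25,-30,-35,-60,-70,-75):
        q=np.array([proj(d,S(x,y,31)) for y in ys]); print(n,x,map_coordinates(g,[q[:,1],q[:,0]],order=3).astype(int).tolist())
E
```

```text
stage pos [-219.3   41.7  161.5] F [-0.2  0.1  0.4] 10mm +x: [-0.0158  0.0001  0.0123]
scene -25 [83, 82, 82, 81, 81, 80, 79, 79, 79, 79, 77, 76, 74, 70, 67, 66, 66, 65, 62, 60]
scene -30 [82, 82, 82, 82, 81, 80, 79, 79, 78, 78, 78, 78, 77, 74, 71, 70, 71, 69, 65, 62]
scene -35 [82, 83, 83, 82, 81, 80, 80, 80, 78, 77, 77, 77, 76, 75, 75, 74, 74, 71, 66, 63]
scene -60 [82, 82, 81, 80, 80, 80, 79, 78, 78, 78, 77, 76, 76, 75, 74, 72, 71, 69, 67, 71]
scene -70 [83, 82, 81, 82, 81, 80, 79, 79, 80, 79, 77, 76, 75, 75, 74, 73, 69, 64, 69, 83]
scene -75 [84, 83, 82, 81, 81, 80, 79, 79, 78, 77, 77, 75, 74, 75, 74, 73, 68, 63, 67, 84]
top -25 [156, 155, 152, 146, 137, 126, 113, 100, 89, 83, 81, 82, 86, 91, 96, 99, 99, 98, 97, 97]
top -30 [185, 183, 178, 170, 158, 143, 127, 111, 97, 87, 84, 88, 97, 107, 115, 120, 121, 121, 119, 117]
top -35 [184, 181, 175, 166, 154, 138, 121, 105, 92, 85, 85, 91, 100, 110, 119, 125, 127, 126, 123, 120]
top -60 [188, 185, 178, 167, 153, 136, 121, 108, 98, 90, 85, 83, 82, 86, 92, 98, 105, 110, 114, 116]
top -70 [189, 182, 170, 155, 138, 123, 114, 111, 114, 116, 115, 110, 105, 100, 98, 100, 105, 111, 116, 118]
top -75 [177, 171, 162, 149, 134, 118, 104, 94, 88, 84, 82, 81, 81, 83, 88, 94, 100, 106, 109, 112]
```

View pics/c8.png

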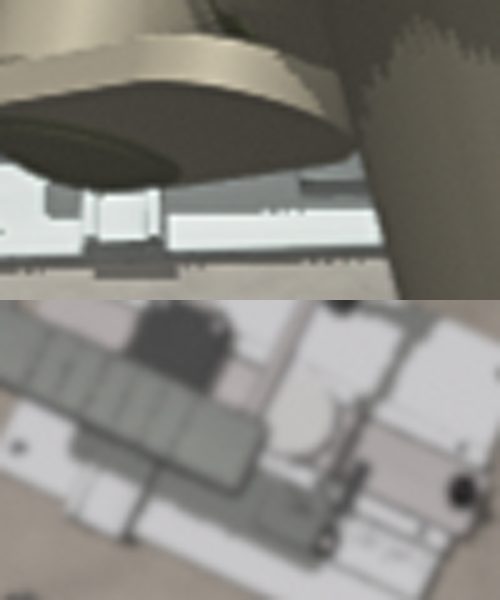

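The lane behind the light is now empty, so the wedge has been driven in. In the top view the pointer is within about 1.5 mm of the clip and the tool is clear. Handing in.

```bash
python3 -c "
from rig import env
print(env.close_job())"
```

```text
the job is handed in; nothing more can be done
None
```

I handed in the job: the carriage pointer measures within about 2 mm of the index clip, the wedge was driven to an 18.5 N push and left jammed, the arm is clear, and I saw nothing else disturbed. The simulator gave no verdict.

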